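Free the catch of a tube dip stand with the release rod and lower the tubes into the tank

ROBOT

A 7-joint arm with a two-finger parallel gripper is mounted at the origin on the work surface. World frame = base frame: x ahead of the robot, y to its left, z up, the work surface at z = 0. Lengths are in m, angles in rad, forces in N, time in s.
With the tool pointing down it reaches from about 0.4 to 0.85 m from the base axis. Payload 4.5 kg.
Tool frame: the origin (TCP) lies at the very end of the fingers, on their centre line; the grasp point (between the pads) lies 19 mm behind it; z points along the fingers, x is the direction in which the jaws open and shut, and the axes are right-handed (so a half turn about z gives the same grasp; the last joint's range is limited). The gripper opens to 88 mm and grips with 3 to 60 N. Pads are 18 mm wide; open, the fingers measure 123 mm over their backs; the gripper's body (75 mm by 187 mm) begins 45 mm behind the grasp point.
Start: joints at [1.291, 0.689, -0.195, 1.565, 0.157, 0.902, -0.215], TCP at [0.193, -0.594, 0.239] pointing down, gripper open.
Joint ranges: [-3.01, 3.01], [-0.46, 2.08], [-1.47, 1.51], [0.13, 2.56], [-1, 4.14], [0.04, 2.09], [-2.66, 2.66]. Speed limits (rad/s): [2.57, 2.57, 3.14, 3.14, 3.14, 3.14, 3.14].

INTERFACE

Orientations are given as a unit quaternion [x, y, z, w].
In Python, from plant import * gives the robot as it stands.
- The arm moves only by the tool apply_moves, never from a script. Its argument "series" is a list of rows, each an object of numbers: "x", "y", "z": the shift along the tool's x, y, z in units of 80 cm (1.0 is 80 cm); "wx", "wy", "wz": the turn, a rotation vector about the tool's x, y, z in units of pi rad (1.0 is pi rad); "fingers": the opening, from -1 (shut) to 1 (fully open), so that 0 is half open. In form: [{"x": .., "y": .., "z": .., "wx": .., "wy": .., "wz": .., "fingers": ..}, ...]. A call has 1 to 8 rows; each row shifts and turns the pose as measured when the row begins, along the tool's axes as they then stand; what a row does not reach is not made up. A row lasts 1/8 s, in which the tool goes at most 62.5 mm and 10.7 degrees, less where a joint would pass 70% of its speed; a pose out of reach is approached as far as the arm can. A call with a number of a shift or a turn outside -1 to 1 is refused whole. A call with a gripper value outside its range is refused whole. The fingers move at their own pace and stop on an object; "force" is the grip in N (left out, the last holds). Time passes only in rows, so rows that do not move let the fingers close. It gives the time, the measured TCP pose, the force and the opening at its end, in the units of the state.
- get_state(): the state, without advancing time (a new reading comes with each control period).
- snapshot(name): name is "scene" or "top" or "wrist"; returns (picture, depth): 384x512x3 uint8, red, green, blue; 384x512 float32, m along the optical axis (not along the pixel's ray), 0 where there is no reading.
- camera_model(name): a dict with "camera_matrix" (3x3 intrinsics, pixels), "dist_coeffs" ([k1, k2, p1, p2, k3] as OpenCV has them; the pictures are not rectified), "world_from_camera" (4x4, takes a point from camera to world coordinates). Camera axes: x right, y up, looking along -z (the intrinsics and any distortion apply to the point x, -y, -z); pixel columns grow to the right and rows downward; lengths in m; the calibration is good to about 2 mm. A picture is of the moment at which its call begins: read the wrist's pose just before it. camera_model takes no time and is no camera call; for the wrist camera it gives the pose at the moment of the call.
- finish_job(): hands the job in, once; it reports no verdict.
The state is a dict: "clock": time; "q": joint angles; "qd": joint speeds; "joint_torque": joint torques, N m; "tool_pos": TCP position; "eef_rot": TCP orientation; "contact_force": force on the tool from outside, world axes, zero at the start; "moment": the same for the moment, N m; "opening": opening from 0.0 (shut) to 1.0 (fully open).
Only numpy, scipy, OpenCV 4.12 (cv2) and the standard library are available. Lean on these libraries where they do the work, as an engineer would, in place of code of your own. Each camera call takes 0.05 s, during which the arm holds its last target. There are 200 camera calls.

TASK

Pick up the ball-ended release rod, put its ball under the tail of the dip stand's catch and flick the tail up, so that the catch is swung well clear of the toothed bar; keep the gripper itself off the catch. Then gently push the stand's round knob all the way down, so that the tubes sink fully into the tank, and leave the rod lying on the bench top, clear of the stand.

Things in the scene. Friction and masses are not known exactly. Their poses are not given: they have to be found in the camera images.
- rod_grip (a point): Release rod, loose, lying on the bench: black block grip 60 x 18 x 20 mm (long, wide, high), then an 8 mm steel shaft 80 mm long ending in a steel ball 20 mm across. Point: centre of the grip, 10 mm up as it lies. +x runs to the ball, whose centre is 110 mm along +x, same height; +x is within 0.5 rad of straight ahead of the robot. A screwdriver and a spatula with black handles lie beside it.
- catch (a joint): Angle (rad) of the dip stand's steel catch about a level pivot. 0 (start): its nose is hooked under a tooth of the bar, which then cannot go down more than 4 mm. Grows to 0.8 as the tail is lifted; above 0.2 the nose is out of the teeth, 0.5 is well clear. Stiff: lifting the tail takes about 1 N and it stays where left.
- catch_tail (a point): Underside of the catch's tail, a flat steel plate 62 x 36 x 5 mm sticking out level from the stand towards the robot, 132 mm above the bench, free space below and in front. Point: on its middle line, 25 mm from the free end, 65 mm from the pivot. At the start x points level from the free end to the stand (within 0.25 rad of straight ahead of the robot).
- carriage (a joint): How far (m) the toothed bar with its knob and tubes has been lowered: about 0 at the start, 0.06 at the lower stop, the tubes then in the white tank. It slides stiffly and stays where left: once the catch is free it goes down under a push of 3 to 8 N.
- knob_top (a point): Centre of the flat top of the round black knob, 40 mm across, 20 mm thick, on top of the toothed bar, between two guide posts 100 mm apart (tops 185 mm above the bench). 260 mm above the bench at the start, 200 mm when fully down. At the start it lies 77 mm along the tail's x from catch_tail, seen from above. z is up.

How it is judged:
By the outcome, as a careful person would: the job done as asked, in the order asked, and still so for the second after the job is handed in, with the robot touching nothing.
It also fails if it takes over 64 s, if anything falls off the work surface, if the arm or the gripper's body presses on something with over 40 N, if the wrist force passes 120 N, or if a joint passes its speed limit or range.

## Working session

There is one attempt and no reset: what is moved stays moved. The work goes in short steps, Python scripts to look and compute and a tool call to move; the robot and the scene stay as the last step left them, time stands still between calls to the robot, and variables do not carry over. Pictures are saved under pics/ and viewed, about 8 in all and at most 12, crops included, and the job is handed in when it is done.

Besides the shell and the picture viewer there is one more tool, called after "Call:" as name([rows], argument=value, ...), one row to a line, values as JSON. apply_moves: Moves the arm, as the interface text tells. Its arguments: {"type":"object","properties":{"series":{"type":"array","items":{"type":"object","properties":{"x":{"type":"number"},"y":{"type":"number"},"z":{"type":"number"},"wx":{"type":"number"},"wy":{"type":"number"},"wz":{"type":"number"},"fingers":{"type":"number"}}}},"force":{"type":"number"}},"required":["series"]}

```bash
ls; mkdir -p pics; cat > h.py <<'E'
from plant import *
import numpy as np, cv2
from scipy.spatial.transform import Rotation as R
def save(n,im): cv2.imwrite('pics/%s.png'%n, im[:,:,::-1])
def cloud(cam,depth,m=None):
    m=m or camera_model(cam); K=np.array(m["camera_matrix"]);D=np.array(m["dist_coeffs"]);T=np.array(m["world_from_camera"])
    v,u=np.mgrid[:384,:512]
    p=cv2.undistortPoints(np.stack([u.ravel(),v.ravel()],1).astype(np.float64)[:,None],K,D)[:,0]
    d=depth.ravel(); P=np.stack([p[:,0]*d,-p[:,1]*d,-d],1)
    W=P@T[:3,:3].T+T[:3,3]; W[d==0]=np.nan
    return W.reshape(384,512,3)
E
python3 - <<'E'
from h import *
s=get_state(); print(s)
a,da=snapshot("scene"); b,db=snapshot("top")
np.savez('s0.npz',a=a,da=da,b=b,db=db)
save('s0',np.vstack([a,b]) if 0 else cv2.resize(np.hstack([a,b]),(800,300),interpolation=cv2.INTER_AREA)); save('scene',a); save('top',b)
for n in("scene","top"): print(np.round(camera_model(n)["world_from_camera"],3))
E
```

```text
pics
{'clock': 0.0, 'q': array([ 1.29076601,  0.68998918, -0.19448396,  1.56635118,  0.15730592,
        0.90249626, -0.21509233]), 'qd': array([ 0.00019225,  0.000309  ,  0.00071133, -0.0005327 , -0.00109875,
        0.00069293, -0.00140347]), 'joint_torque': array([-1.89992929e-04, -5.27570021e+01, -1.26637559e+00, -1.53428078e+01,
       -5.25164197e-02,  6.63689832e-03,  1.40551952e-04]), 'tool_pos': array([ 0.1926785 , -0.59388836,  0.23790413]), 'eef_rot': array([ 8.08941553e-01, -5.87888344e-01, -7.93364847e-04, -4.79147608e-04]), 'contact_force': array([ 0.20668574, -0.1440435 , -1.30661339]), 'moment': array([ 0.02832929, -0.03416124, -0.0536041 ]), 'opening': 0.9997703312341257}
[[-0.381 -0.771  0.511  1.002]
 [ 0.924 -0.327  0.197  0.064]
 [ 0.015  0.547  0.837  0.841]
 [ 0.     0.     0.     1.   ]]
[[ 0.015  0.985 -0.173  0.473]
 [-1.     0.014 -0.008 -0.08 ]
 [-0.006  0.173  0.985  0.844]
 [ 0.     0.     0.     1.   ]]
```

View pics/top.png

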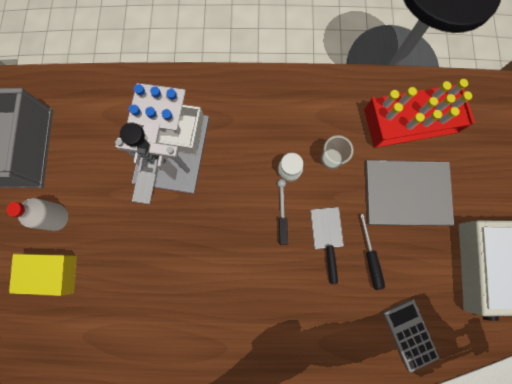

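View pics/scene.png

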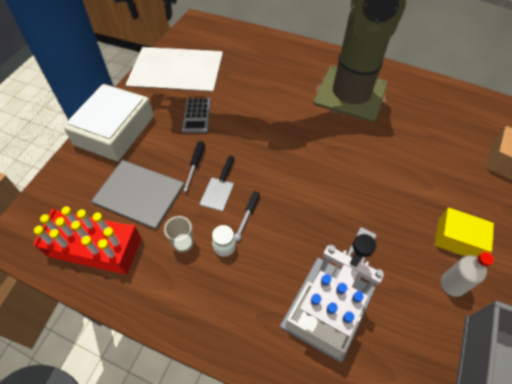

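The top view shows the rod, with its ball at (282,183) and grip at (283,231). The knob is at (132,134) and the tail plate around (147,180). Next I'll measure these.

```bash
python3 - <<'E'
from h import *
z=np.load('s0.npz'); b,db=z['b'],z['db']; W=cloud('top',db)
f=lambda u,v:print((u,v),np.round(W[v,u],4),b[v,u])
for p in[(282,183),(283,200),(283,225),(283,238),(132,134),(147,200),(147,180),(150,170),(60,300),(291,166)]: f(*p)
g=b.astype(int).max(2)
m=(g<60); 
roi=np.zeros_like(m);roi[212:250,272:295]=1
ys,xs=np.where(m&roi); P=W[ys,xs];k=P[:,2]>.01; P=P[k]
print('grip',len(P),np.nanmean(P,0),np.nanmin(P,0),np.nanmax(P,0))
(c,sz,ang)=cv2.minAreaRect((P[:,:2]*1000).astype(np.float32));print(c,sz,ang)
roi[:]=0;roi[176:192,274:290]=1
P=W[roi&(W[:,:,2]>.008)&(W[:,:,2]<.03)];print('ball',len(P),P.mean(0),P.max(0))
# tail plate: z~0.137
roi[:]=0;roi[145:215,125:170]=1
P=W[roi&(abs(W[:,:,2]-.137)<.006)];print('tail',len(P),P.mean(0),P.min(0),P.max(0))
(c,sz,ang)=cv2.minAreaRect((P[:,:2]*1000).astype(np.float32));print(c,sz,ang)
roi[:]=0;roi[115:150,115:150]=1
P=W[roi&(abs(W[:,:,2]-.26)<.006)];print('knob',len(P),P.mean(0),(P.min(0)+P.max(0))/2)
cv2.imwrite('pics/stand.png',cv2.resize(b[70:220,90:230,::-1],None,fx=4,fy=4,interpolation=cv2.INTER_CUBIC))
E
```

```text
(282, 183) [ 0.6348 -0.1317  0.0196] [182 180 177]
(283, 200) [ 0.5966 -0.1345  0.0128] [157 151 147]
(283, 225) [ 0.5389 -0.1342  0.0206] [58 56 57]
(283, 238) [ 0.5098 -0.1342  0.0227] [60 59 59]
(132, 134) [0.6688 0.1357 0.2582] [43 41 44]
(147, 200) [0.5742 0.1397 0.1375] [173 171 169]
(147, 180) [0.6143 0.1427 0.1365] [174 174 171]
(150, 170) [0.6535 0.1633 0.0543] [108 103 102]
(60, 300) [0.3593 0.3722 0.0007] [107  65  40]
(291, 166) [ 0.6624 -0.1479  0.071 ] [215 214 205]
grip 124 [ 0.5316036  -0.13118554  0.02021674] [ 0.49876943 -0.14108608  0.01085022] [ 0.55476777 -0.12508606  0.02354025]
(527.0935668945312, -132.87965393066406) (56.111656188964844, 14.77663803100586) 3.6507203578948975
ball 96 [ 0.6351218  -0.13216442  0.01690141] [ 0.65187541 -0.12061826  0.0295809 ]
tail 736 [0.61185744 0.14678507 0.13776942] [0.56804161 0.11082234 0.13101971] [0.67361262 0.19067292 0.14293728]
(620.2845458984375, 157.5869140625) (81.23627471923828, 97.42833709716797) 81.27113342285156
knob 415 [0.66965896 0.13723535 0.25930159] [0.67046339 0.13777205 0.2581521 ]
```

View pics/stand.png

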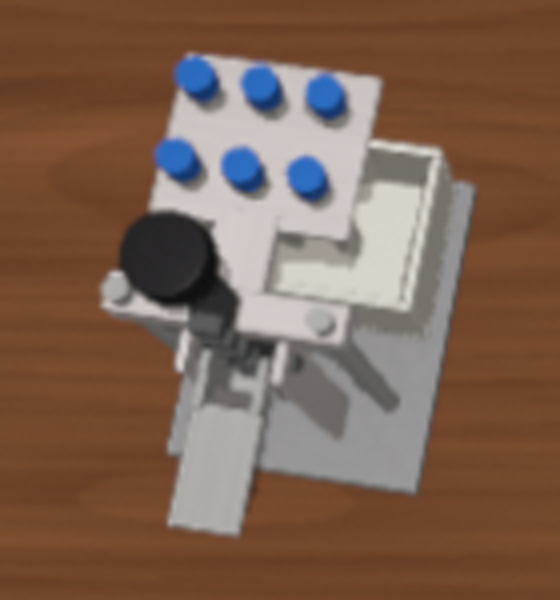

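The crop shows the tail plate with free-end corners at (170,525) and (240,535), running up to about (228,409), so the yaw is about -0.19 rad. The knob sits above and ahead of it. I'll refine the yaw and work out the approach move.

```bash
cat >> h.py <<'E'
def plan(pos,yaw,s=None):
    """tool down, jaw x axis at world yaw-90deg (tool y points back along yaw). prints remaining tool-frame units"""
    s=s or get_state(); r=R.from_quat(s['eef_rot'])
    c,n=np.cos(yaw),np.sin(yaw)
    G=R.from_matrix(np.array([[n,-c,0],[-c,-n,0],[0,0,-1]]).T.T if 0 else np.column_stack([[n,-c,0],[-c,-n,0],[0,0,-1]]))
    w=(r.inv()*G).as_rotvec()/np.pi
    d=np.array(pos)-s['tool_pos']
    print('t',round(s['clock'],2),'pos',np.round(s['tool_pos'],4),'F',np.round(s['contact_force'],1),'op',round(s['opening'],3))
    print(' rot units',np.round(w,4),' shift now-frame',np.round(r.inv().apply(d)/.8,4),' goal-frame',np.round(G.inv().apply(d)/.8,4))
E
python3 - <<'E'
from h import *
z=np.load('s0.npz'); b,db=z['b'],z['db']; W=cloud('top',db)
roi=np.zeros(b.shape[:2],bool);roi[173:206,128:158]=1
m=roi&(abs(W[:,:,2]-.137)<.004)&(b.min(2)>140)
P=W[m];r=cv2.minAreaRect((P[:,:2]*1000).astype(np.float32));print(len(P),r,np.round(cv2.boxPoints(r)),np.median(P[:,2]))
c=P[:,:2].mean(0);u,s,v=np.linalg.svd(P[:,:2]-c,full_matrices=False);print(c,v[0],np.arctan2(v[0][1],v[0][0]))
# posts / crossbar at z~.185
roi[:]=0;roi[130:160,112:180]=1
P=W[roi&(abs(W[:,:,2]-.185)<.005)];print('posts',len(P),P.mean(0),P.min(0),P.max(0))
plan([.526,-.133,.12],0.01)
E
```

```text
511 ((600.3423461914062, 148.34689331054688), (35.9101448059082, 59.33845520019531), 82.31993103027344) [[569. 135.]
 [627. 127.]
 [632. 162.]
 [573. 170.]] 0.13777683475703606
[0.59957294 0.14837998] [-0.98698373  0.16082016] 2.980071077718854
posts 94 [0.66842881 0.13561975 0.18472313] [0.65309881 0.08408414 0.1800634 ] [0.68378868 0.1931655  0.18981182]
t 0.1 pos [ 0.1927 -0.594   0.238 ] F [-0.7 -1.  -0.5] op 0.999
 rot units [0.0001 0.0005 0.0967]  shift now-frame [-0.4192 -0.5742  0.1481]  goal-frame [-0.572  -0.4224  0.1475]
```

Call:
apply_moves([
  {"wz":0.05},
  {"wz":0.047},
  {"x":-0.06,"y":-0.044},
  {"x":-0.06,"y":-0.044},
  {"x":-0.06,"y":-0.044},
  {"x":-0.06,"y":-0.044},
  {"x":-0.06,"y":-0.044},
  {"x":-0.06,"y":-0.044},
])

```text
schema error: expected keys x, y, z, wx, wy, wz, fingers
```

```bash
python3 -c "
from h import *
plan([.526,-.133,.12],0.01)"
```

```text
t 0.1 pos [ 0.1927 -0.594   0.238 ] F [-0.7 -1.  -0.5] op 0.999
 rot units [0.0001 0.0005 0.0967]  shift now-frame [-0.4192 -0.5742  0.1481]  goal-frame [-0.572  -0.4224  0.1475]
```

Call:
apply_moves([
  {"x":0,"y":0,"z":0,"wx":0,"wy":0,"wz":0.05,"fingers":1},
  {"x":0,"y":0,"z":0,"wx":0,"wy":0,"wz":0.047,"fingers":1},
  {"x":-0.06,"y":-0.044,"z":0,"wx":0,"wy":0,"wz":0,"fingers":1},
  {"x":-0.06,"y":-0.044,"z":0,"wx":0,"wy":0,"wz":0,"fingers":1},
  {"x":-0.06,"y":-0.044,"z":0,"wx":0,"wy":0,"wz":0,"fingers":1},
  {"x":-0.06,"y":-0.044,"z":0,"wx":0,"wy":0,"wz":0,"fingers":1},
  {"x":-0.06,"y":-0.044,"z":0,"wx":0,"wy":0,"wz":0,"fingers":1},
  {"x":-0.06,"y":-0.044,"z":0,"wx":0,"wy":0,"wz":0,"fingers":1},
])

```text
clock: 1.1
tool_pos: [0.4064, -0.3023, 0.2348]
eef_rot: [-0.702, 0.712, 0.002, -0.0]
contact_force: [0.9, 0.5, -0.0]
opening: 0.999
```

```bash
python3 -c "
from h import *
plan([.526,-.133,.12],0.01)"
```

```text
t 1.1 pos [ 0.4064 -0.3023  0.2348] F [ 0.9  0.5 -0. ] op 0.999
 rot units [ 0.0013  0.0009 -0.0073]  shift now-frame [-0.2132 -0.1473  0.1435]  goal-frame [-0.2101 -0.1516  0.1435]
```

Call:
apply_moves([
  {"x":-0.06,"y":-0.042,"z":0.02,"wx":0,"wy":0,"wz":-0.0073,"fingers":0.2},
  {"x":-0.06,"y":-0.042,"z":0.03,"wx":0,"wy":0,"wz":0,"fingers":0.2},
  {"x":-0.06,"y":-0.042,"z":0.03,"wx":0,"wy":0,"wz":0,"fingers":0.2},
  {"x":-0.03,"y":-0.025,"z":0.03,"wx":0,"wy":0,"wz":0,"fingers":0.2},
  {"x":0,"y":0,"z":0,"wx":0,"wy":0,"wz":0,"fingers":0.2},
])

```text
clock: 1.72
tool_pos: [0.5298, -0.1264, 0.146]
eef_rot: [0.714, -0.7, -0.002, -0.001]
contact_force: [-0.7, 0.1, 0.4]
opening: 0.599
```

```bash
python3 -c "
from h import *
plan([.526,-.133,.12],0.01)
a,d=snapshot('wrist'); save('w1',a); W=cloud('wrist',d); np.savez('w1.npz',a=a,W=W)
plan([.526,-.133,.003],0.01)"
```

```text
t 1.73 pos [ 0.5298 -0.1264  0.146 ] F [-0.7  0.1  0.4] op 0.599
 rot units [0.0004 0.0014 0.0033]  shift now-frame [0.0083 0.0049 0.0324]  goal-frame [0.0082 0.0048 0.0325]
t 1.77 pos [ 0.5293 -0.1283  0.1469] F [ 0.7 -0.4 -0.1] op 0.6
 rot units [0.0002 0.001  0.0025]  shift now-frame [0.0064 0.0041 0.1798]  goal-frame [0.0059 0.0042 0.1799]
```

View pics/w1.png

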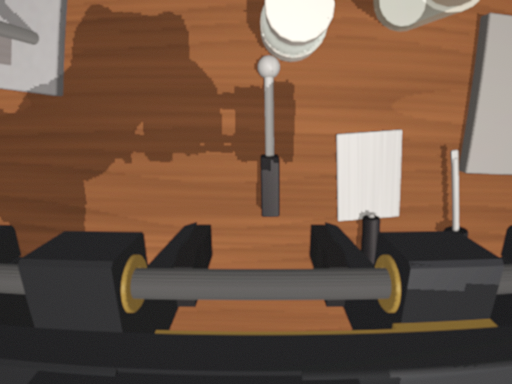

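The wrist view shows the rod, with its ball at (268,67) and grip spanning (262–280, 155–216). I'll localise both from this picture.

```bash
python3 -c "
from h import *
z=np.load('w1.npz');a,W=z['a'],z['W']
g=a.max(2)<70; roi=np.zeros_like(g); roi[148:222,250:292]=1
P=W[g&roi&(W[:,:,2]>.016)]; r=cv2.minAreaRect((P[:,:2]*1000).astype(np.float32)); print(len(P),r,np.median(P,0))
roi[:]=0; roi[52:82,254:283]=1
P=W[roi&(W[:,:,2]>.006)&(W[:,:,2]<.03)]; print('ball',np.median(P,0),(P.min(0)+P.max(0))/2)
"
```

```text
250 ((527.77734375, -136.85255432128906), (57.14076232910156, 15.904834747314453), 1.0404800176620483) [ 0.54889838 -0.13214905  0.01972594]
ball [ 0.63563407 -0.1342973   0.0171138 ] [ 0.63606194 -0.13491983  0.01886546]
```

Call:
apply_moves([
  {"x":0.0065,"y":0.005,"z":0.04,"wx":0,"wy":0,"wz":0.0025,"fingers":0.1},
  {"x":0,"y":0,"z":0.05,"wx":0,"wy":0,"wz":0,"fingers":0.1},
  {"x":0,"y":0,"z":0.04,"wx":0,"wy":0,"wz":0,"fingers":0.1},
  {"x":0,"y":0,"z":0,"wx":0,"wy":0,"wz":0,"fingers":0.1},
])

```text
clock: 2.28
tool_pos: [0.5238, -0.1437, 0.045]
eef_rot: [-0.706, 0.708, -0.003, -0.0]
contact_force: [-0.8, 0.3, 0.1]
opening: 0.55
```

```bash
python3 -c "
from h import *
plan([.525,-.134,.004],0.01)"
```

```text
t 2.27 pos [ 0.5238 -0.1437  0.045 ] F [-0.8  0.3  0.1] op 0.55
 rot units [-0.0011 -0.0012 -0.0038]  shift now-frame [-0.0123 -0.0013  0.0512]  goal-frame [-0.0121 -0.0016  0.0512]
```

Call:
apply_moves([
  {"x":-0.0122,"y":-0.0015,"z":0.02,"wx":0,"wy":0,"wz":-0.0038,"fingers":0.1},
  {"x":0,"y":0,"z":0,"wx":0,"wy":0,"wz":0,"fingers":0.1},
  {"x":0,"y":0,"z":0,"wx":0,"wy":0,"wz":0,"fingers":0.1},
])

```text
clock: 2.65
tool_pos: [0.5265, -0.1358, 0.0316]
eef_rot: [0.71, -0.704, 0.005, -0.001]
contact_force: [0.7, 0.5, 0.1]
opening: 0.548
```

```bash
python3 -c "
from h import *
plan([.525,-.134,.004],0.01)"
```

```text
t 2.65 pos [ 0.5265 -0.1358  0.0316] F [0.7 0.5 0.1] op 0.548
 rot units [-0.0026 -0.0019 -0.0006]  shift now-frame [-0.0025  0.0022  0.0344]  goal-frame [-0.0023  0.0019  0.0345]
```

Call:
apply_moves([
  {"x":-0.0024,"y":0.002,"z":0.02,"wx":-0.0026,"wy":-0.0019,"wz":0,"fingers":0.1},
  {"x":0,"y":0,"z":0.013,"wx":0,"wy":0,"wz":0,"fingers":0.1},
  {"x":0,"y":0,"z":0,"wx":0,"wy":0,"wz":0,"fingers":0.1},
  {"x":0,"y":0,"z":0,"wx":0,"wy":0,"wz":0,"fingers":0.1},
])

```text
clock: 3.15
tool_pos: [0.5255, -0.1339, 0.0039]
eef_rot: [0.71, -0.704, 0.0, -0.0]
contact_force: [-0.1, 0.0, -0.0]
opening: 0.547
```

```bash
python3 -c "
from h import *
plan([.525,-.134,.004],0.01)"
```

```text
t 3.15 pos [ 0.5255 -0.1339  0.0039] F [-0.1  0.  -0. ] op 0.547
 rot units [-0.0001  0.0001 -0.0005]  shift now-frame [ 0.0001  0.0006 -0.0002]  goal-frame [ 0.0001  0.0006 -0.0002]
```

Close on the grip.

Call:
apply_moves([
  {"x":0,"y":0,"z":0,"wx":0,"wy":0,"wz":0,"fingers":-1},
  {"x":0,"y":0,"z":0,"wx":0,"wy":0,"wz":0,"fingers":-1},
  {"x":0,"y":0,"z":0,"wx":0,"wy":0,"wz":0,"fingers":-1},
  {"x":0,"y":0,"z":0,"wx":0,"wy":0,"wz":0,"fingers":-1},
  {"x":0,"y":0,"z":0,"wx":0,"wy":0,"wz":0,"fingers":-1},
  {"x":0,"y":0,"z":-0.03,"wx":0,"wy":0,"wz":0,"fingers":-1},
  {"x":0,"y":0,"z":-0.03,"wx":0,"wy":0,"wz":0,"fingers":-1},
  {"x":0,"y":0,"z":0,"wx":0,"wy":0,"wz":0,"fingers":-1},
], force=40)

```text
clock: 4.15
tool_pos: [0.5249, -0.1338, 0.0527]
eef_rot: [0.71, -0.704, -0.0, 0.0]
contact_force: [0.3, 0.0, -1.6]
opening: 0.198
```

```bash
python3 -c "
from h import *
plan([.455,.17,.1],-.15)"
```

```text
t 4.15 pos [ 0.5249 -0.1338  0.0527] F [ 0.3  0.  -1.6] op 0.198
 rot units [0.0003 0.0001 0.0504]  shift now-frame [-0.3805  0.0842 -0.0589]  goal-frame [-0.3625  0.1431 -0.0591]
```

Call:
apply_moves([
  {"x":0,"y":0.05,"z":-0.03,"wx":0,"wy":0,"wz":0.025,"fingers":-1},
  {"x":0,"y":0.06,"z":-0.02,"wx":0,"wy":0,"wz":0.025,"fingers":-1},
  {"x":-0.06,"y":0.05,"z":0,"wx":0,"wy":0,"wz":0,"fingers":-1},
  {"x":-0.07,"y":0.02,"z":0,"wx":0,"wy":0,"wz":0,"fingers":-1},
  {"x":-0.07,"y":0.01,"z":0,"wx":0,"wy":0,"wz":0,"fingers":-1},
  {"x":-0.07,"y":0,"z":0,"wx":0,"wy":0,"wz":0,"fingers":-1},
  {"x":-0.04,"y":0,"z":0,"wx":0,"wy":0,"wz":0,"fingers":-1},
  {"x":0,"y":0,"z":0,"wx":0,"wy":0,"wz":0,"fingers":-1},
])

```text
clock: 5.15
tool_pos: [0.4093, 0.1296, 0.0883]
eef_rot: [-0.649, 0.76, 0.001, -0.003]
contact_force: [0.3, -1.0, -1.0]
opening: 0.199
```

```bash
python3 -c "
from h import *
plan([.417,.176,.095],-.15)"
```

```text
t 5.15 pos [0.4093 0.1296 0.0883] F [ 0.3 -1.  -1. ] op 0.199
 rot units [ 0.0019 -0.0013 -0.0023]  shift now-frame [-0.0588 -0.0004 -0.0087]  goal-frame [-0.0588 -0.0009 -0.0084]
```

Call:
apply_moves([
  {"x":-0.03,"y":0,"z":-0.008,"wx":0.002,"wy":-0.001,"wz":-0.002,"fingers":-1},
  {"x":-0.02,"y":0,"z":0,"wx":0,"wy":0,"wz":0,"fingers":-1},
  {"x":0,"y":0,"z":0,"wx":0,"wy":0,"wz":0,"fingers":-1},
  {"x":0,"y":0,"z":0,"wx":0,"wy":0,"wz":0,"fingers":-1},
])

```text
clock: 5.65
tool_pos: [0.4142, 0.165, 0.0926]
eef_rot: [-0.65, 0.76, -0.001, -0.004]
contact_force: [0.2, 0.8, -1.6]
opening: 0.2
```

```bash
python3 -c "
from h import *
plan([.417,.176,.095],-.15)
a,d=snapshot('wrist'); save('w2',a); W=cloud('wrist',d); np.savez('w2.npz',a=a,W=W)
plan([.417,.176,.095],-.15)
b,d=snapshot('top'); W=cloud('top',d); np.savez('t2.npz',a=b,W=W)
cv2.imwrite('pics/wt2.png',np.hstack([a[:,:,::-1],b[70:262,60:204,::-1].repeat(2,0).repeat(2,1)]))
"
```

```text
t 5.65 pos [0.4142 0.165  0.0926] F [ 0.2  0.8 -1.6] op 0.2
 rot units [ 0.0009 -0.0023 -0.0021]  shift now-frame [-0.0141 -0.0013 -0.0031]  goal-frame [-0.0141 -0.0014 -0.003 ]
t 5.7 pos [0.4143 0.165  0.0927] F [-0.6 -0.3 -0.9] op 0.199
 rot units [ 0.0009 -0.0023 -0.0021]  shift now-frame [-0.0141 -0.0012 -0.003 ]  goal-frame [-0.0141 -0.0013 -0.0029]
```

View pics/wt2.png

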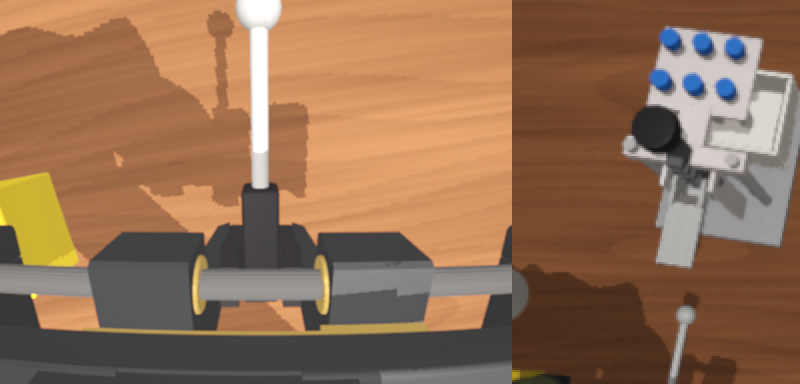

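The wrist view shows the rod held straight, with its ball at (258,8). The top crop shows the ball at about (685,315), in front of the tail's free end at (675,262). I'll measure the ball in the top depth.

```bash
python3 -c "
from h import *
z=np.load('t2.npz');W=z['W']
M=np.zeros((384,512),bool);M[220:236,138:155]=1
P=W[M&(W[:,:,2]>.08)]; print('ball',len(P),(P.min(0)+P.max(0))/2,P.max(0))
M[:]=0;M[236:256,138:155]=1
P=W[M&(W[:,:,2]>.08)]; print('shaft',len(P),np.median(P,0),P[P[:,0].argmin()],P[P[:,0].argmax()])
s=get_state();r=R.from_quat(s['eef_rot']);print('pred',s['tool_pos']+r.apply([0,-.11,-.006]))
"
```

```text
ball 93 [0.51976095 0.14782857 0.10322223] [0.53200474 0.15696344 0.10873582]
shaft 83 [0.48544783 0.15363127 0.10123632] [0.46718596 0.16037024 0.10127302] [0.50558923 0.15542298 0.09837607]
pred [0.52300644 0.1480292  0.09843614]
```

Call:
apply_moves([
  {"x":-0.015,"y":0,"z":0,"wx":0.001,"wy":-0.002,"wz":-0.002,"fingers":-1},
  {"x":0,"y":-0.03,"z":0,"wx":0,"wy":0,"wz":0,"fingers":-1},
  {"x":0,"y":-0.03,"z":0,"wx":0,"wy":0,"wz":0,"fingers":-1},
  {"x":0,"y":-0.02,"z":0,"wx":0,"wy":0,"wz":0,"fingers":-1},
  {"x":0,"y":0,"z":0,"wx":0,"wy":0,"wz":0,"fingers":-1},
  {"x":0,"y":0,"z":0,"wx":0,"wy":0,"wz":0,"fingers":-1},
])

```text
clock: 6.5
tool_pos: [0.4798, 0.169, 0.0923]
eef_rot: [-0.652, 0.758, 0.001, -0.0]
contact_force: [-0.7, -0.2, -1.7]
opening: 0.205
```

```bash
python3 -c "
from h import *
plan([.487,.1655,.095],-.15)
s=get_state();r=R.from_quat(s['eef_rot']);print('pred',s['tool_pos']+r.apply([0,-.1095,-.006]))"
```

```text
t 6.5 pos [0.4798 0.169  0.0923] F [-0.7 -0.2 -1.7] op 0.205
 rot units [0.0006 0.0002 0.0003]  shift now-frame [ 0.003  -0.0096 -0.0034]  goal-frame [ 0.003  -0.0096 -0.0034]
pred [0.58807343 0.15277793 0.09809132]
```

Call:
apply_moves([
  {"x":0.003,"y":-0.0096,"z":0,"wx":0,"wy":0,"wz":0,"fingers":-1},
  {"x":0,"y":0,"z":0,"wx":0,"wy":0,"wz":0,"fingers":-1},
  {"x":0,"y":0,"z":-0.014,"wx":0,"wy":0,"wz":0,"fingers":-1},
  {"x":0,"y":0,"z":-0.014,"wx":0,"wy":0,"wz":0,"fingers":-1},
  {"x":0,"y":0,"z":-0.014,"wx":0,"wy":0,"wz":0,"fingers":-1},
  {"x":0,"y":0,"z":-0.014,"wx":0,"wy":0,"wz":0,"fingers":-1},
])

```text
clock: 7.25
tool_pos: [0.4852, 0.1655, 0.1398]
eef_rot: [-0.653, 0.757, 0.002, -0.002]
contact_force: [0.5, 0.4, -3.4]
opening: 0.2
```

```bash
python3 -c "
from h import *
plan([.487,.1655,.163],-.15)"
```

```text
t 7.25 pos [0.4852 0.1655 0.1398] F [ 0.5  0.4 -3.4] op 0.2
 rot units [ 0.0016 -0.0001  0.0007]  shift now-frame [-0.0003 -0.0021 -0.029 ]  goal-frame [-0.0003 -0.0023 -0.029 ]
```

Force has risen by about 1.8 N, so the tail is lifting. I'll continue.

Call:
apply_moves([
  {"x":0,"y":0,"z":-0.012,"wx":0,"wy":0,"wz":0,"fingers":-1},
  {"x":0,"y":0,"z":-0.012,"wx":0,"wy":0,"wz":0,"fingers":-1},
  {"x":0,"y":0,"z":-0.006,"wx":0,"wy":0,"wz":0,"fingers":-1},
  {"x":0,"y":0,"z":0,"wx":0,"wy":0,"wz":0,"fingers":-1},
  {"x":0,"y":0,"z":0,"wx":0,"wy":0,"wz":0,"fingers":-1},
])

```text
clock: 7.88
tool_pos: [0.4849, 0.1657, 0.1663]
eef_rot: [-0.653, 0.757, 0.002, -0.002]
contact_force: [-0.9, -0.8, -1.8]
opening: 0.196
```

```bash
python3 -c "
from h import *
plan([.487,.1655,.163],-.15)
a,d=snapshot('top'); W=cloud('top',d);b,_=snapshot('scene')
np.savez('t3.npz',a=a,W=W)
cv2.imwrite('pics/t3.png',np.hstack([cv2.resize(a[90:270,90:230,::-1],None,fx=2.5,fy=2.5),cv2.resize(b[190:370,270:430,::-1],None,fx=2.5,fy=2.5)]))"
```

```text
t 7.88 pos [0.4849 0.1657 0.1663] F [-0.9 -0.8 -1.8] op 0.196
 rot units [0.0016 0.0001 0.0008]  shift now-frame [-0.0001 -0.0027  0.0042]  goal-frame [-0.0002 -0.0026  0.0042]
```

View pics/t3.png

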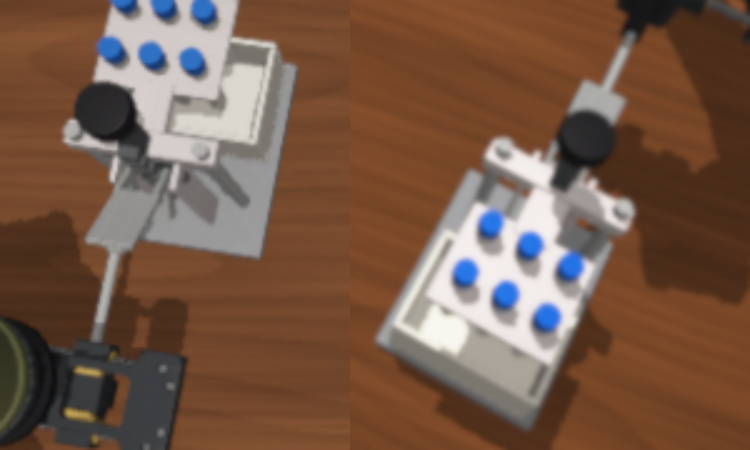

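The top crop shows the tail tilted up between (125,185) and (105,245), with the shaft going under it. I'll fit the tail plane to get its angle.

```bash
cat > ang.py <<'E'
from h import *
def ang(f):
    z=np.load(f);a,W=z['a'],z['W']
    M=np.zeros((384,512),bool);M[166:186,126:152]=1
    M&=(W[:,:,2]>.145)&(W[:,:,2]<.23)
    P=W[M]; e=np.array([.9888,-.1494])
    t=(P[:,:2]-[.6705,.1375])@e; n=(P[:,:2]-[.6705,.1375])@[.1494,.9888]
    k=(t<-25e-3)&(abs(n)<.018); t,zz=t[k],P[k,2]
    c=np.polyfit(t,zz,1); print(len(t),'slope angle',np.arctan(-c[0]),t.min(),t.max(),zz.max(),'resid',np.std(zz-np.polyval(c,t)))
E
python3 -c "
from ang import *
ang('t3.npz')"
```

```text
380 slope angle 0.6825043570469587 -0.08051313168770982 -0.03335131939055347 0.19525421085431216 resid 0.0012797120691108521
```

Call:
apply_moves([
  {"x":0,"y":0,"z":0.025,"wx":0,"wy":0,"wz":0,"fingers":-1},
  {"x":0,"y":0,"z":0,"wx":0,"wy":0,"wz":0,"fingers":-1},
  {"x":0,"y":0.04,"z":0.01,"wx":0,"wy":0,"wz":0,"fingers":-1},
  {"x":0,"y":0.05,"z":0,"wx":0,"wy":0,"wz":0,"fingers":-1},
  {"x":0.03,"y":0.02,"z":0,"wx":0,"wy":0,"wz":0,"fingers":-1},
  {"x":0.07,"y":0,"z":0.01,"wx":0,"wy":0,"wz":0,"fingers":-1},
  {"x":0.07,"y":0,"z":0.03,"wx":0,"wy":0,"wz":0,"fingers":-1},
  {"x":0.06,"y":-0.02,"z":0.03,"wx":0,"wy":0,"wz":0,"fingers":-1},
])

```text
clock: 8.98
tool_pos: [0.3951, -0.0006, 0.0907]
eef_rot: [-0.658, 0.753, 0.005, 0.0]
contact_force: [1.9, 0.2, -0.4]
opening: 0.203
```

```bash
python3 -c "
from h import *
plan([.45,-.04,.005],-.15)"
```

```text
t 8.97 pos [ 0.3951 -0.0006  0.0907] F [ 1.9  0.2 -0.4] op 0.203
 rot units [0.0023 0.0023 0.0047]  shift now-frame [ 0.0403 -0.0754  0.1063]  goal-frame [ 0.0384 -0.0752  0.1072]
```

Call:
apply_moves([
  {"x":0.02,"y":-0.035,"z":0.03,"wx":0.0023,"wy":0.0023,"wz":0,"fingers":-1},
  {"x":0.01,"y":-0.035,"z":0.03,"wx":0,"wy":0,"wz":0,"fingers":-1},
  {"x":0,"y":0,"z":0.02,"wx":0,"wy":0,"wz":0,"fingers":-1},
  {"x":0,"y":0,"z":0,"wx":0,"wy":0,"wz":0,"fingers":-1},
  {"x":0,"y":0,"z":0,"wx":0,"wy":0,"wz":0,"fingers":-1},
])

```text
clock: 9.6
tool_pos: [0.4473, -0.0312, 0.0367]
eef_rot: [-0.653, 0.757, -0.001, 0.002]
contact_force: [0.9, 0.0, -0.7]
opening: 0.203
```

```bash
python3 -c "
from h import *
plan([.45,-.04,.005],-.15)"
```

```text
t 9.6 pos [ 0.4473 -0.0312  0.0367] F [ 0.9  0.  -0.7] op 0.203
 rot units [-0.001   0.0005  0.0006]  shift now-frame [ 0.0104 -0.0048  0.0397]  goal-frame [ 0.0103 -0.0049  0.0397]
```

Call:
apply_moves([
  {"x":0,"y":0,"z":0.02,"wx":-0.001,"wy":0,"wz":0,"fingers":-1},
  {"x":0,"y":0,"z":0.01,"wx":0,"wy":0,"wz":0,"fingers":-1},
  {"x":0,"y":0,"z":0,"wx":0,"wy":0,"wz":0,"fingers":-1},
  {"x":0,"y":0,"z":0,"wx":0,"wy":0,"wz":0,"fingers":-1},
])

```text
clock: 10.1
tool_pos: [0.4531, -0.0306, 0.0191]
eef_rot: [-0.653, 0.758, 0.003, -0.001]
contact_force: [-0.3, 0.5, -1.9]
opening: 0.2
```

```bash
python3 -c "
from h import *
plan([.45,-.04,.004],-.15)"
```

```text
t 10.1 pos [ 0.4531 -0.0306  0.0191] F [-0.3  0.5 -1.9] op 0.2
 rot units [0.0022 0.0007 0.0005]  shift now-frame [0.0123 0.0019 0.0188]  goal-frame [0.0122 0.002  0.0188]
```

Call:
apply_moves([
  {"x":0,"y":0,"z":0.012,"wx":0.002,"wy":0,"wz":0,"fingers":-1},
  {"x":0,"y":0,"z":0,"wx":0,"wy":0,"wz":0,"fingers":-1},
  {"x":0,"y":0,"z":0.004,"wx":0,"wy":0,"wz":0,"fingers":-1},
  {"x":0,"y":0,"z":0,"wx":0,"wy":0,"wz":0,"fingers":-1},
])

```text
clock: 10.6
tool_pos: [0.4581, -0.0308, 0.0098]
eef_rot: [-0.652, 0.758, 0.004, -0.002]
contact_force: [0.1, -0.2, -0.3]
opening: 0.203
```

```bash
python3 -c "
from h import *
plan([.45,-.04,.004],-.15)"
```

```text
t 10.6 pos [ 0.4581 -0.0308  0.0098] F [ 0.1 -0.2 -0.3] op 0.203
 rot units [0.0029 0.0005 0.0003]  shift now-frame [0.0129 0.0083 0.0073]  goal-frame [0.0129 0.0083 0.0073]
```

Call:
apply_moves([
  {"x":0,"y":0,"z":0.004,"wx":0.0029,"wy":0,"wz":0,"fingers":-1},
  {"x":0,"y":0,"z":0.003,"wx":0,"wy":0,"wz":0,"fingers":-1},
  {"x":0,"y":0,"z":0,"wx":0,"wy":0,"wz":0,"fingers":-1},
])

```text
clock: 10.98
tool_pos: [0.4619, -0.0311, 0.0067]
eef_rot: [-0.652, 0.758, 0.003, -0.002]
contact_force: [0.9, -0.0, -1.1]
opening: 0.202
```

```bash
python3 -c "
from h import *
plan([.45,-.04,.004],-.15)"
```

```text
t 10.97 pos [ 0.4619 -0.0311  0.0067] F [ 0.9 -0.  -1.1] op 0.202
 rot units [0.0022 0.0003 0.0002]  shift now-frame [0.0132 0.013  0.0035]  goal-frame [0.0132 0.0131 0.0034]
```

Call:
apply_moves([
  {"x":0,"y":0,"z":0.003,"wx":0.002,"wy":0,"wz":0,"fingers":-1},
  {"x":0,"y":0,"z":0,"wx":0,"wy":0,"wz":0,"fingers":-0.4},
  {"x":0,"y":0,"z":0,"wx":0,"wy":0,"wz":0,"fingers":0},
  {"x":0,"y":0,"z":0,"wx":0,"wy":0,"wz":0,"fingers":0},
  {"x":0,"y":0,"z":-0.03,"wx":0,"wy":0,"wz":0,"fingers":0},
  {"x":0,"y":0,"z":-0.05,"wx":0,"wy":0,"wz":0,"fingers":0},
  {"x":0,"y":0,"z":-0.07,"wx":0,"wy":0,"wz":0,"fingers":0},
  {"x":0,"y":0,"z":-0.07,"wx":0,"wy":0,"wz":0,"fingers":0},
])

```text
clock: 11.98
tool_pos: [0.4628, -0.0313, 0.1839]
eef_rot: [-0.652, 0.759, 0.005, -0.003]
contact_force: [2.1, 0.5, -1.1]
opening: 0.503
```

```bash
python3 -c "
from h import *
plan([.6705,.1375,.30],-.15)
a,d=snapshot('top'); W=cloud('top',d); np.savez('t4.npz',a=a,W=W)
from ang import ang
ang('t4.npz')
save('t4',a)"
```

```text
t 11.97 pos [ 0.4628 -0.0313  0.1839] F [ 2.1  0.5 -1.1] op 0.503
 rot units [ 0.004   0.0006 -0.0005]  shift now-frame [-0.248  -0.223  -0.1474]  goal-frame [-0.2474 -0.2252 -0.1451]
378 slope angle 0.6910593438030064 -0.08017058944320771 -0.03316905627851164 0.1953865534623218 resid 0.0012712425835162667
```

View pics/t4.png

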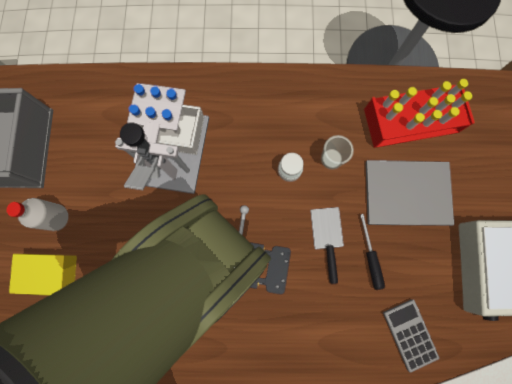

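The top view shows the rod on the bench, with its ball at (244,210), clear of the stand. The catch stays at 0.69 rad. Next I go above the knob with the fingers shut.

Call:
apply_moves([
  {"x":0,"y":0,"z":-0.06,"wx":0.004,"wy":0,"wz":0,"fingers":-1},
  {"x":0,"y":0,"z":-0.06,"wx":0,"wy":0,"wz":0,"fingers":-1},
  {"x":0,"y":0,"z":-0.05,"wx":0,"wy":0,"wz":0,"fingers":-1},
  {"x":-0.05,"y":-0.045,"z":0,"wx":0,"wy":0,"wz":0,"fingers":-1},
  {"x":-0.05,"y":-0.045,"z":0,"wx":0,"wy":0,"wz":0,"fingers":-1},
  {"x":-0.05,"y":-0.045,"z":0,"wx":0,"wy":0,"wz":0,"fingers":-1},
  {"x":-0.05,"y":-0.045,"z":0,"wx":0,"wy":0,"wz":0,"fingers":-1},
  {"x":0,"y":0,"z":0,"wx":0,"wy":0,"wz":0,"fingers":-1},
])

```text
clock: 13.02
tool_pos: [0.6345, 0.1087, 0.3342]
eef_rot: [-0.651, 0.759, -0.002, 0.007]
contact_force: [-0.3, 0.1, 0.3]
opening: 0.006
```

```bash
python3 -c "
from h import *
plan([.6705,.1375,.30],-.15)"
```

```text
t 13.03 pos [0.6345 0.1087 0.3342] F [-0.3  0.1  0.3] op 0.006
 rot units [-0.0038  0.0028 -0.001 ]  shift now-frame [-0.0421 -0.0385  0.0436]  goal-frame [-0.0424 -0.0391  0.0427]
```

Call:
apply_moves([
  {"x":-0.03,"y":-0.03,"z":0.02,"wx":-0.004,"wy":0.003,"wz":0,"fingers":-1},
  {"x":-0.012,"y":-0.009,"z":0,"wx":0,"wy":0,"wz":0,"fingers":-1},
  {"x":0,"y":0,"z":0,"wx":0,"wy":0,"wz":0,"fingers":-1},
  {"x":0,"y":0,"z":0,"wx":0,"wy":0,"wz":0,"fingers":-1},
])

```text
clock: 13.52
tool_pos: [0.6687, 0.1333, 0.319]
eef_rot: [-0.649, 0.761, 0.0, -0.002]
contact_force: [0.3, -0.1, 1.3]
opening: 0.006
```

```bash
python3 -c "
from h import *
plan([.6705,.1375,.27],-.15)"
```

```text
t 13.53 pos [0.6687 0.1333 0.319 ] F [ 0.3 -0.1  1.3] op 0.006
 rot units [ 0.001 -0.001 -0.003]  shift now-frame [-0.0058 -0.0016  0.0613]  goal-frame [-0.0056 -0.0014  0.0613]
```

Call:
apply_moves([
  {"x":-0.0056,"y":-0.0015,"z":0.02,"wx":0.001,"wy":-0.001,"wz":-0.003,"fingers":-1},
  {"x":0,"y":0,"z":0.02,"wx":0,"wy":0,"wz":0,"fingers":-1},
  {"x":0,"y":0,"z":0.015,"wx":0,"wy":0,"wz":0,"fingers":-1},
  {"x":0,"y":0,"z":0,"wx":0,"wy":0,"wz":0,"fingers":-1},
  {"x":0,"y":0,"z":0,"wx":0,"wy":0,"wz":0,"fingers":-1},
])

```text
clock: 14.15
tool_pos: [0.6691, 0.1359, 0.2724]
eef_rot: [-0.651, 0.759, 0.0, -0.0]
contact_force: [0.2, -0.1, -0.3]
opening: 0.004
```

```bash
python3 -c "
from h import *
plan([.6705,.1375,.26],-.15)"
```

```text
t 14.15 pos [0.6691 0.1359 0.2724] F [ 0.2 -0.1 -0.3] op 0.004
 rot units [ 0.0003  0.     -0.0007]  shift now-frame [-0.0022 -0.0015  0.0156]  goal-frame [-0.0022 -0.0015  0.0156]
```

Well centred. I'll press down in gentle steps.

Call:
apply_moves([
  {"x":-0.002,"y":-0.0015,"z":0.008,"wx":0,"wy":0,"wz":0,"fingers":-1},
  {"x":0,"y":0,"z":0.006,"wx":0,"wy":0,"wz":0,"fingers":-1},
  {"x":0,"y":0,"z":0.006,"wx":0,"wy":0,"wz":0,"fingers":-1},
  {"x":0,"y":0,"z":0.006,"wx":0,"wy":0,"wz":0,"fingers":-1},
  {"x":0,"y":0,"z":0.006,"wx":0,"wy":0,"wz":0,"fingers":-1},
])

```text
clock: 14.78
tool_pos: [0.6714, 0.1373, 0.2495]
eef_rot: [-0.651, 0.759, -0.0, 0.002]
contact_force: [-2.2, -0.5, 6.0]
opening: 0.004
```

```bash
python3 -c "
from h import *
plan([.6705,.1375,.20],-.15)"
```

```text
t 14.78 pos [0.6714 0.1373 0.2495] F [-2.2 -0.5  6. ] op 0.004
 rot units [-0.0008  0.0006 -0.0006]  shift now-frame [0.     0.0013 0.0619]  goal-frame [-0.0001  0.0012  0.0619]
```

Call:
apply_moves([
  {"x":0,"y":0.001,"z":0.007,"wx":0,"wy":0,"wz":0,"fingers":-1},
  {"x":0,"y":0,"z":0.007,"wx":0,"wy":0,"wz":0,"fingers":-1},
  {"x":0,"y":0,"z":0.007,"wx":0,"wy":0,"wz":0,"fingers":-1},
  {"x":0,"y":0,"z":0.007,"wx":0,"wy":0,"wz":0,"fingers":-1},
  {"x":0,"y":0,"z":0.007,"wx":0,"wy":0,"wz":0,"fingers":-1},
  {"x":0,"y":0,"z":0.007,"wx":0,"wy":0,"wz":0,"fingers":-1},
])

```text
clock: 15.52
tool_pos: [0.6715, 0.1373, 0.2222]
eef_rot: [-0.652, 0.758, -0.001, 0.005]
contact_force: [-2.3, 1.0, 6.5]
opening: 0.003
```

```bash
python3 -c "
from h import *
plan([.6705,.1375,.20],-.15)"
```

```text
t 15.53 pos [0.6715 0.1373 0.2222] F [-2.3  1.   6.5] op 0.003
 rot units [-0.0023  0.0018 -0.0004]  shift now-frame [0.0001 0.0014 0.0278]  goal-frame [-0.0001  0.0012  0.0278]
```

Call:
apply_moves([
  {"x":0,"y":0.001,"z":0.007,"wx":-0.002,"wy":0.001,"wz":0,"fingers":-1},
  {"x":0,"y":0,"z":0.007,"wx":0,"wy":0,"wz":0,"fingers":-1},
  {"x":0,"y":0,"z":0.007,"wx":0,"wy":0,"wz":0,"fingers":-1},
  {"x":0,"y":0,"z":0.007,"wx":0,"wy":0,"wz":0,"fingers":-1},
])

```text
clock: 16.02
tool_pos: [0.6715, 0.1373, 0.204]
eef_rot: [-0.652, 0.758, 0.0, 0.003]
contact_force: [-1.8, 0.2, 6.4]
opening: 0.006
```

```bash
python3 -c "
from h import *
plan([.6705,.1375,.20],-.15)"
```

```text
t 16.02 pos [0.6715 0.1373 0.204 ] F [-1.8  0.2  6.4] op 0.006
 rot units [-0.0013  0.0016 -0.0003]  shift now-frame [-0.0001  0.0012  0.005 ]  goal-frame [-0.0001  0.0012  0.005 ]
```

Call:
apply_moves([
  {"x":0,"y":0,"z":0.005,"wx":0,"wy":0,"wz":0,"fingers":-1},
  {"x":0,"y":0,"z":0.005,"wx":0,"wy":0,"wz":0,"fingers":-1},
])

```text
clock: 16.27
tool_pos: [0.6716, 0.1373, 0.2003]
eef_rot: [-0.652, 0.758, 0.0, 0.004]
contact_force: [-11.1, 1.3, 31.8]
opening: 0.004
```

```bash
python3 -c "
from h import *
plan([.6705,.1375,.20],-.15)"
```

```text
t 16.27 pos [0.6716 0.1373 0.2003] F [-11.1   1.3  31.8] op 0.004
 rot units [-0.0017  0.0023 -0.0002]  shift now-frame [-0.0001  0.0014  0.0004]  goal-frame [-0.0001  0.0014  0.0004]
```

At the stop: z is 0.2003 and the force jumped to about 32 N. Retract immediately.

Call:
apply_moves([
  {"x":0,"y":0,"z":-0.02,"wx":0,"wy":0,"wz":0,"fingers":-1},
  {"x":0,"y":0,"z":-0.05,"wx":0,"wy":0,"wz":0,"fingers":-1},
  {"x":0,"y":0,"z":-0.06,"wx":0,"wy":0,"wz":0,"fingers":-1},
  {"x":0.06,"y":0.04,"z":-0.03,"wx":0,"wy":0,"wz":0,"fingers":-1},
  {"x":0.07,"y":0.03,"z":0,"wx":0,"wy":0,"wz":0,"fingers":-1},
  {"x":0.07,"y":0.03,"z":0,"wx":0,"wy":0,"wz":0,"fingers":-1},
  {"x":0.07,"y":0.03,"z":0,"wx":0,"wy":0,"wz":0,"fingers":-1},
  {"x":0.06,"y":0.03,"z":0,"wx":0,"wy":0,"wz":0,"fingers":-1},
])

```text
clock: 17.27
tool_pos: [0.5059, -0.1094, 0.3316]
eef_rot: [-0.656, 0.755, -0.004, 0.008]
contact_force: [-0.1, -0.5, -0.4]
opening: 0.0
```

Call:
apply_moves([
  {"x":0.06,"y":0.03,"z":0,"wx":0,"wy":0,"wz":0,"fingers":-1},
  {"x":0.06,"y":0.03,"z":0,"wx":0,"wy":0,"wz":0,"fingers":-1},
  {"x":0,"y":0,"z":0,"wx":0,"wy":0,"wz":0,"fingers":-1},
  {"x":0,"y":0,"z":0,"wx":0,"wy":0,"wz":0,"fingers":-1},
  {"x":0,"y":0,"z":0,"wx":0,"wy":0,"wz":0,"fingers":-1},
])

```text
clock: 17.9
tool_pos: [0.4414, -0.2043, 0.3325]
eef_rot: [-0.653, 0.758, -0.007, 0.009]
contact_force: [-0.3, 0.6, 0.1]
opening: 0.006
```

```bash
python3 -c "
from h import *
plan([.6705,.1375,.20],-.15)
a,d=snapshot('top'); W=cloud('top',d); np.savez('t5.npz',a=a,W=W)
from ang import ang
ang('t5.npz'); save('t5',a)
M=np.zeros((384,512),bool);M[115:160,115:155]=1
k=M&(a.max(2)<75)&(W[:,:,2]>.17); P=W[k];print('knob',len(P),np.median(P,0),np.percentile(P[:,2],[5,50,95]))"
```

```text
t 17.9 pos [ 0.4414 -0.2043  0.3325] F [-0.3  0.6  0.1] op 0.006
 rot units [-0.0069  0.0014  0.0005]  shift now-frame [-0.4641 -0.2165  0.1724]  goal-frame [-0.4652 -0.2194  0.1657]
376 slope angle 0.6843034485206794 -0.08007640236514232 -0.033227135283277844 0.19406610040643169 resid 0.0012579962188682603
knob 368 [0.66728632 0.13559036 0.19986147] [0.18995675 0.19986147 0.20186965]
```

View pics/t5.png

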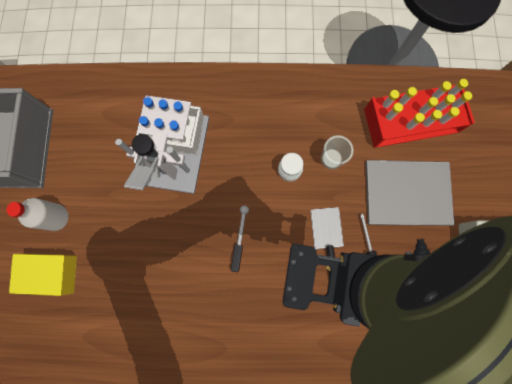

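The view shows the knob down at (142,145), with its top at 0.200 m, and the tubes in the tank. The catch is at 0.68 rad, and the rod lies flat at (240,240), clear of everything. I'm handing the job in.

```bash
python3 -c "
from plant import *
print(finish_job())"
```

```text
the job is handed in; nothing more can be done
None
```

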